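# Tip up the perforated plate and stand it in the draining rack

### The arm

A 6-joint arm with a two-finger parallel gripper is mounted at the origin on a cart in front of the work surface, level with it; the furniture and walls round the work are solid. World frame = base frame: x ahead of the robot, y to its left, z up, the work surface at z = 0. Lengths are in mm, angles in rad, forces in N, time in s.
With the tool pointing down it reaches from about 350 to 775 mm from the base axis. Payload 7.3 kg.
Tool frame: the origin (TCP) lies midway between the tips of the shut fingers; the grasp point (between the pads) lies 19 mm behind it; x points along the fingers, y is the direction in which the jaws open and shut, and the axes are right-handed (so a half turn about x gives the same grasp; the last joint's range is limited). The gripper opens to 92 mm and grips with 3 to 60 N. Pads are 19 mm wide; open, the fingers measure 130 mm over their backs; the gripper's body (75 mm by 190 mm) begins 47 mm behind the grasp point.
Start: joints at [1.147, 0.342, 1.524, -0, 1.275, -0.146], TCP at [143.961, 504.896, 226.741] pointing down, gripper open.
Joint ranges: [-2.53, 2.53], [-0.77, 2.02], [0.04, 2.7], [-1, 4.14], [0.28, 2.66], [-3.11, 3.11]. Speed limits (rad/s): [2.57, 2.57, 3.14, 3.14, 3.14, 3.14].

### API

Orientations are given as [roll, pitch, yaw] about the fixed x, y, z axes, in that order (R = Rz(yaw) Ry(pitch) Rx(roll)).
In Python, from plant import bot gives the robot as it stands. The module is installed in compiled form; this text tells all that it offers.
- The arm moves only by the shell command python3 -m handwheel 'ROWS' [OPENING]. ROWS is JSON, a list that holds one entry, the list of rows, each a list of 4 numbers: the shift along the tool's x, y, z in cm, then the turn about the tool's x in rad. A call has 1 to 8 rows; each row shifts and turns the commanded pose from where the row before left it, along the tool's axes as they then stand; what a row does not reach is not made up. A row lasts 1/12 s, in which the tool goes at most 41.7 mm and 7.16 degrees, less where a joint would pass 70% of its speed; a pose out of reach is approached as far as the arm can. A call is refused whole if a number of a shift passes 4.17 or a number of a turn 0.125, either way. A call with a gripper value outside its range is refused whole. OPENING is the opening, from 0 (shut) to 1 (fully open), set as the call begins (- or left out, the last holds). The fingers move at their own pace and stop on an object; the grip force is fixed at half the most. Time passes only in rows, so rows that do not move let the fingers close. It gives the time, the measured TCP pose, the force and the opening at its end, in the units of the state.
- bot.get_obs(): the state, without advancing time (a new reading comes with each control period).
- bot.capture(name): name is "scene" or "top"; returns (picture, depth): 384x512x3 uint8, red, green, blue; 384x512 float32, mm along the optical axis (not along the pixel's ray), 0 where there is no reading.
- bot.camera_model(name): a dict with "fx", "fy", "cx", "cy" (pixels), "position" and "rotation" of the camera in the world. Camera axes: x right, y down, z forward; pixel columns grow to the right and rows downward; lengths in mm; the calibration is good to about 2 mm. A picture is of the moment at which its call begins. camera_model takes no time and is no camera call.
- bot.close_job(): hands the job in, once; it reports no verdict.
Trained networks look in the newest picture that a camera, given by its name, has taken for a name from the list of things; names that differ only in an ending like _2 or _b are one class to them, and where a whole thing is asked for, a point or a joint stands for the part that bears it (a point fixed in the world has none). Each returns a list of dicts, best first, with "conf" (0 to 1); they miss things now and then, are a little off and sometimes report something else, mostly with a low value. They report only what shows in the picture. A call takes as long as a camera call. They do not tell look-alikes from the thing itself.
- bot.find_in(camera, label): "bbox" ([left, top, width, height] in pixels, round what is visible of it).
- bot.spot_point(camera, label): "point" ([column, row] in pixels: a listed point, or the origin of a listed thing).
The state is a dict: "time": time; "joint_positions": joint angles; "dq": joint speeds; "tau": joint torques, N m; "tool_pos": TCP position; "tcp_rot": TCP orientation; "contact_force": force on the tool from outside, world axes, zero at the start; "moment": the same for the moment, N m; "grip_width": finger opening in mm.
Only numpy, scipy, OpenCV 4.12 (cv2) and the standard library are available. Lean on these libraries where they do the work, as an engineer would, in place of code of your own. Each camera call takes 0.05 s, during which the arm holds its last target.

### The job

Two white porcelain plates lie in the grey two-pocket holder. Press down the front edge of the plate with the holes, where it overhangs the open well, until it tips over and its back edge stands up; then grip that raised edge, lift the plate out and leave it standing on edge in any slot of the wire draining rack. Leave the plain plate lying in its pocket.

Things in the scene. Friction and masses are not known exactly. Their poses are not given: they have to be found in the camera images.
- holed_plate_center (a point): Centre of the white disc with 19 dark holes, 90 mm across, 12 mm thick, 150 g; z is its axis (vertical when flat). Lies in either pocket, centre 2 mm behind the shelf edge. Pressed down 15 to 20 mm at 30 mm in front of that edge it tips over and stays leaning, 35 to 70 deg, back rim 25 to 50 mm above the shelf near the edge; grip it there across its 12 mm from above: squeezing turns it upright.
- plain_plate_center (a point): Centre of the plain white disc without holes, same size (90 mm across, 12 mm thick), lying flat in the other pocket; z is its axis. It stays there.
- holder: Grey fixed holder, 106 (x) by 212 mm (y), origin under its centre on the worktop. Pockets at y = -53 and +53 mm. Back half (x > 0): shelf 42 mm high with a 5 mm lip; plates lie on it, tops at 54 mm. Its edge is at x = 0; in front (x < 0) an open well, floor at 6 mm, to a front wall (x = -47 to -53 mm, 30 mm high). Side walls 45 mm high. x points from front (robot's side) to back.
- rack: Fixed steel wire rack, 142 (x) by 90 mm (y), origin under its centre on the worktop. Four hoops across y, 61 mm high, 57 mm wide, make three slots 30 mm clear, at x = -35, 0, 35 mm. A plate stands on edge in a slot, faces towards +x and -x; two rails along x (y = -26, +26 mm, tops 28 mm high) cradle it, its centre then 65 mm above the worktop at y = 0. It may lean on a hoop.
Mind the look-alikes: they are no part of the job. Leave any green look-alike of the part that bears holed_plate_center alone.

How it is judged:
By the outcome, as a careful person would: the job done as asked, in the order asked, and still so for the second after the job is handed in, with the robot touching nothing.
It also fails if it takes over 43 s, if anything falls off the work surface, if the arm or the gripper's body presses on something with over 40 N, if the wrist force passes 120 N, or if a joint passes its speed limit or range.

## Working session

There is one attempt and no reset: what is moved stays moved. The work goes in short steps, Python scripts to look and compute and a shell command to move; the robot and the scene stay as the last step left them, time stands still between calls to the robot, and variables do not carry over. Pictures are saved under pics/ and viewed, and the job is handed in when it is done.

```bash
mkdir -p pics; cat > h.py <<'E'
import numpy as np,cv2
from plant import bot
def save(im,n,s=1.5): cv2.imwrite('pics/'+n,cv2.resize(im[:,:,::-1],None,fx=s,fy=s))
def w(cam,u,v,d):
    m=bot.camera_model(cam);p=np.array([(u-m['cx'])/m['fx']*d,(v-m['cy'])/m['fy']*d,d])
    return np.array(m['rotation'])@p+np.array(m['position'])
def proj(cam,P):
    m=bot.camera_model(cam);c=np.array(m['rotation']).T@(np.array(P)-np.array(m['position']))
    return c[0]/c[2]*m['fx']+m['cx'],c[1]/c[2]*m['fy']+m['cy'],c[2]
def ray(cam,u,v,z):
    m=bot.camera_model(cam);d=np.array(m['rotation'])@np.array([(u-m['cx'])/m['fx'],(v-m['cy'])/m['fy'],1])
    o=np.array(m['position']);return o+d*(z-o[2])/d[2]
E
python3 - <<'E'
from h import *
np.set_printoptions(precision=3,suppress=True)
print(bot.get_obs())
for c in('scene','top'):
    im,d=bot.capture(c);save(im,c+'0.png');np.save(c+'0.npy',d)
    m=bot.camera_model(c);print(c,m['position'],m['rotation'],m['fx'],m['cx'],m['cy'])
for l in('holed_plate_center','plain_plate_center','holder','rack'):
    print(l,bot.spot_point('top',l)); print(l,bot.find_in('top',l))
E
```

```text
{'time': 0.0, 'joint_positions': array([ 1.147,  0.343,  1.525,  0.   ,  1.275, -0.146]), 'dq': array([ 0.002, -0.   , -0.   ,  0.   ,  0.   ,  0.001]), 'tau': array([  0.   , -43.122, -24.422,   0.072,   0.056,  -0.   ]), 'tool_pos': array([143.784, 504.509, 226.056]), 'tcp_rot': array([-1.717,  1.569, -1.995]), 'contact_force': array([-0.035, -0.637,  0.121]), 'moment': array([-0.035, -0.008,  0.001]), 'grip_width': 91.72374716197322}
scene [ 134.338 -524.123  642.63 ] [-2.296 -0.01  -0.609] 444.66489548833636 266.6289898268902 196.55142211960225
top [393.251 -17.549 944.118] [-3.014 -0.004 -1.598] 365.3544498571943 257.96805367258946 192.53706187642712
holed_plate_center [{'point': [150.7, 204.2], 'conf': 0.63}, {'point': [205.2, 181.0], 'conf': 0.56}]
holed_plate_center [{'bbox': [130.4, 185.9, 36.7, 38.8], 'conf': 0.74}, {'bbox': [186.1, 161.3, 39.9, 33.3], 'conf': 0.71}]
plain_plate_center [{'point': [252.0, 188.3], 'conf': 0.79}]
plain_plate_center [{'bbox': [233.2, 172.0, 29.8, 35.5], 'conf': 0.74}]
holder [{'point': [229.1, 189.2], 'conf': 0.97}]
holder [{'bbox': [184.3, 161.5, 87.4, 52.4], 'conf': 0.92}]
rack [{'point': [345.5, 194.0], 'conf': 0.97}]
rack [{'bbox': [333.2, 166.9, 31.2, 57.5], 'conf': 0.98}]
```

```bash
sed -i 's/^from plant import bot/from plant import bot as _b\nfrom scipy.spatial.transform import Rotation as Ro\nclass B:\n    def __getattr__(s,n): return getattr(_b,n)\n    def camera_model(s,c):\n        m=dict(_b.camera_model(c)); m["rotation"]=Ro.from_euler("xyz",m["rotation"]).as_matrix(); return m\nbot=B()/' h.py
python3 - <<'E'
from h import *
np.set_printoptions(precision=1,suppress=True)
d=np.load('top0.npy')
for n,u,v,z in(('holed?',205.2,181,54),('green?',150.7,204.2,12),('plain',252,188.3,54),('holder',229.1,189.2,0),('rack',345.5,194,0)):
    print(n,ray('top',u,v,z),w('top',u,v,d[int(round(v)),int(round(u))]))
E
```

```text
holed? [539.1 104.7  54. ] [538.7 104.4  56. ]
green? [489.5 250.2  12. ] [489.6 250.4  11.3]
plain [517.9 -10.2  54. ] [517.6 -10.2  56.3]
holder [524.6  50.    0. ] [518.7  46.9  42.9]
rack [ 504. -253.    0.] [ 504.1 -253.    -0.3]
```

View pics/top0.png

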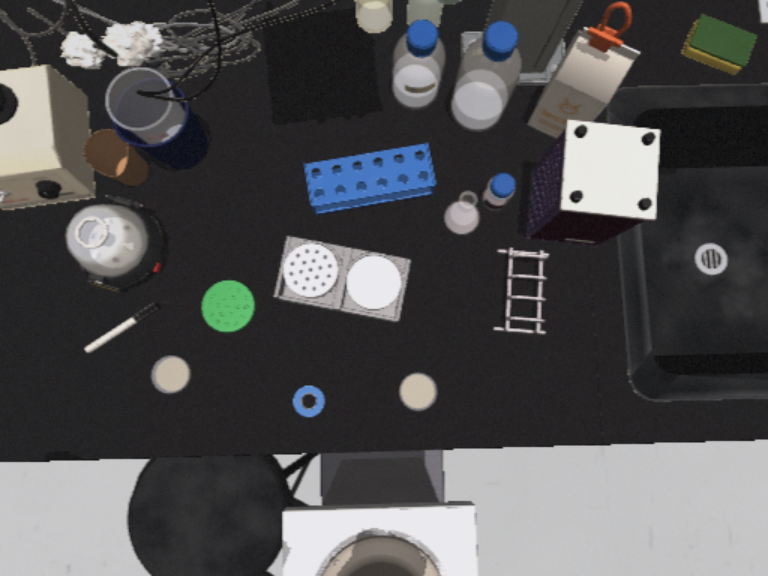

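View pics/scene0.png

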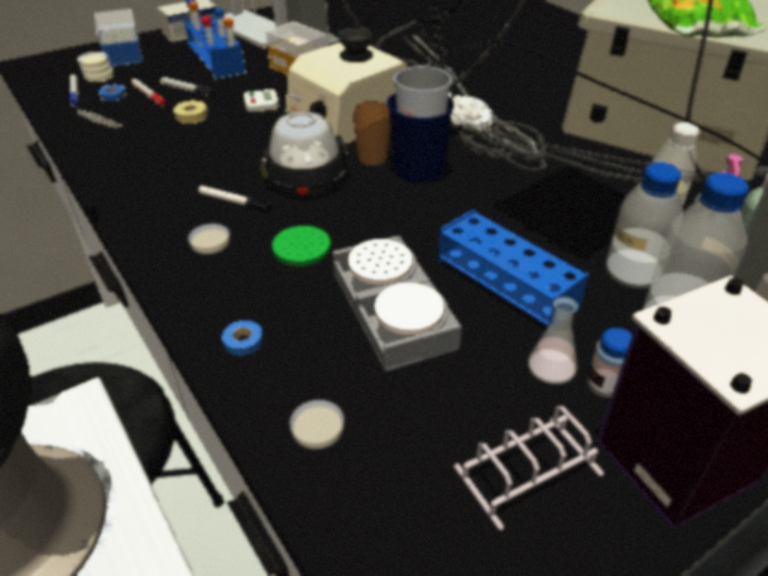

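```bash

python3 - <<'E'
from h import *
np.set_printoptions(precision=1,suppress=True)
from scipy.optimize import least_squares
im=cv2.imread('pics/top0.png');im=cv2.resize(im,(512,384),interpolation=cv2.INTER_AREA)
d=np.load('top0.npy')
sub=np.zeros(d.shape,np.uint8)
m=((im.min(2)>200)).astype(np.uint8)
m[:155]=0;m[215:]=0;m[:,:180]=0;m[:,280:]=0
m=cv2.morphologyEx(m,cv2.MORPH_CLOSE,np.ones((5,5)))
n,l,s,c=cv2.connectedComponentsWithStats(m)
C=[]
for i in range(1,n):
    if s[i,4]>300:
        print(s[i],c[i],ray('top',*c[i],54)); C.append(ray('top',*c[i],54))
        cn=cv2.findContours((l==i).astype(np.uint8),cv2.RETR_EXTERNAL,cv2.CHAIN_APPROX_NONE)[0][0]
        print('  minEnc',ray('top',*cv2.minEnclosingCircle(cn)[0],54),cv2.minEnclosingCircle(cn)[1])
# holder: depth points z>15
vv,uu=np.mgrid[150:225,170:285]
P=np.array([w('top',u,v,d[v,u]) for u,v in zip(uu.ravel(),vv.ravel())])
H=P[(P[:,2]>15)&(P[:,2]<70)]
r=cv2.minAreaRect(H[:,:2].astype(np.float32));print('holder rect',r)
pl=P[(P[:,2]>50)&(P[:,2]<70)];print(len(pl),np.median(pl[:,2]))
vv,uu=np.mgrid[155:235,320:375]
P=np.array([w('top',u,v,d[v,u]) for u,v in zip(uu.ravel(),vv.ravel())])
R=P[(P[:,2]>12)&(P[:,2]<80)];print('rack',len(R),R.min(0),R.max(0),cv2.minAreaRect(R[:,:2].astype(np.float32)))
c2=im[150:240,310:380];cv2.imwrite('pics/rk.png',cv2.resize(c2,None,fx=8,fy=8,interpolation=cv2.INTER_CUBIC)[:600])
c2=im[150:225,170:285];cv2.imwrite('pics/hd.png',cv2.resize(c2,None,fx=6.5,fy=6.5,interpolation=cv2.INTER_CUBIC)[:600])
E
```

```text
[189 162  36  36 990] [206.5 179.6] [542.5 101.5  54. ]
  minEnc [543.3 102.2  54. ] 18.030826568603516
[232 171  35  35 990] [248.8 187.9] [519.1  -2.3  54. ]
  minEnc [519.2  -1.6  54. ] 17.993019104003906Traceback (most recent call last):
  File "<stdin>", line 19, in <module>
  File "h.py", line 11, in w
    m=bot.camera_model(cam);p=np.array([(u-m['cx'])/m['fx']*d,(v-m['cy'])/m['fy']*d,d])
  File "h.py", line 7, in camera_model
    m=dict(_b.camera_model(c)); m["rotation"]=Ro.from_euler("xyz",m["rotation"]).as_matrix(); return m
           ~~~~~~~~~~~~~~~^^^
ValueError: time passes only in moves, steps and waits
```

```bash
sed -i 's/^bot=B()/_c={}\nbot=B()/; s/        m=dict(_b.*/        if c not in _c:\n            m=dict(_b.camera_model(c)); m["rotation"]=Ro.from_euler("xyz",m["rotation"]).as_matrix(); _c[c]=m\n        return _c[c]/' h.py
python3 - <<'E'
from h import *
np.set_printoptions(precision=1,suppress=True)
im=cv2.imread('pics/top0.png');im=cv2.resize(im,(512,384),interpolation=cv2.INTER_AREA)
d=np.load('top0.npy')
vv,uu=np.mgrid[150:225,170:285]
P=np.array([w('top',u,v,d[v,u]) for u,v in zip(uu.ravel(),vv.ravel())])
H=P[(P[:,2]>15)&(P[:,2]<70)]
r=cv2.minAreaRect(H[:,:2].astype(np.float32));print('holder rect',r)
pl=P[(P[:,2]>50)&(P[:,2]<70)];print(len(pl),np.median(pl[:,2]))
vv,uu=np.mgrid[155:235,320:375]
P=np.array([w('top',u,v,d[v,u]) for u,v in zip(uu.ravel(),vv.ravel())])
R=P[(P[:,2]>12)&(P[:,2]<80)];print('rack',len(R),R.min(0),R.max(0),cv2.minAreaRect(R[:,:2].astype(np.float32)))
c2=im[155:230,320:380];cv2.imwrite('pics/rk.png',cv2.resize(c2,None,fx=8,fy=8,interpolation=cv2.INTER_CUBIC)[:600])
c2=im[150:225,170:285];cv2.imwrite('pics/hd.png',cv2.resize(c2,None,fx=6.5,fy=6.5,interpolation=cv2.INTER_CUBIC)[:600])
E
```

```text
holder rect ((529.566650390625, 51.39584732055664), (212.41485595703125, 106.3036880493164), 77.50901794433594)
2040 53.71744045910202
rack 550 [ 431.9 -328.6   12.2] [ 602.9 -219.5   64. ] ((518.263427734375, -259.3529052734375), (85.9306640625, 178.90145874023438), 71.38774108886719)
```

```bash
ls pics
```

```text
hd.png
rk.png
scene0.png
top0.png
```

View pics/rk.png

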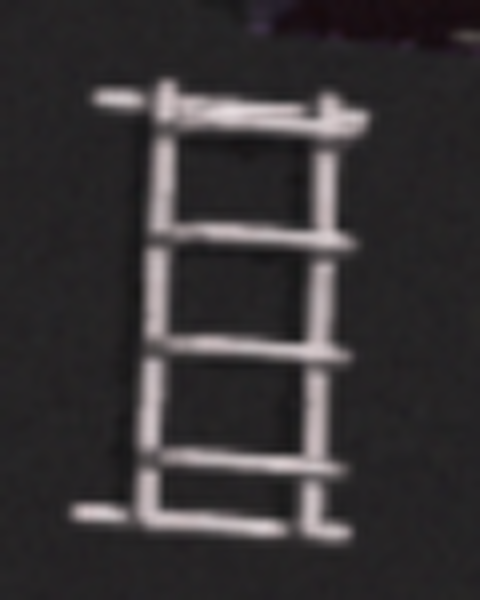

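View pics/hd.png

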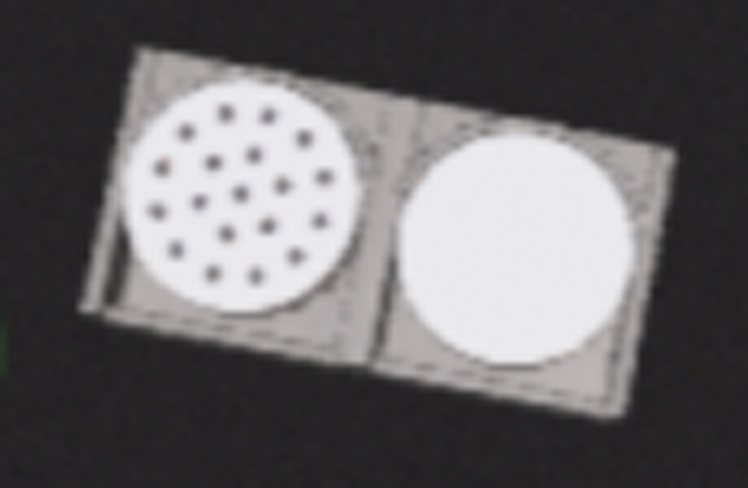

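```bash

python3 - <<'E'
from h import *
np.set_printoptions(precision=1,suppress=True)
g=lambda x,y,z: ray('top',320+x/8-.5+.06,155+y/8-.5+.06,z)
for n,a in(('railL',[(147,515),(167,90)]),('railR',[(312,525),(329,98)])):
    p,q=[g(*t,26) for t in a];print(n,p,q,np.degrees(np.arctan2(q[1]-p[1],q[0]-p[0])),np.linalg.norm(p-q))
for y0,y1 in((457,470),(345,357),(233,243),(112,124)):
    p,q=g(200,y0+1.5,61),g(310,y1-1.5,61);print('hoop',p,q,(p+q)/2)
print(g(72,512,4),g(350,533,4),g(95,97,4),g(370,120,4))
E
```

```text
railL [ 438.4 -223.8   26. ] [ 574.  -237.7   26. ] -5.82975543550172 136.23650459547966
railR [ 433.9 -275.5   26. ] [ 570.  -289.4   26. ] -5.826687734905303 136.80341253175624
hoop [ 453.3 -233.    61. ] [ 449.4 -266.1   61. ] [ 451.4 -249.6   61. ]
hoop [ 487.4 -234.9   61. ] [ 483.8 -268.3   61. ] [ 485.6 -251.6   61. ]
hoop [ 521.9 -236.9   61. ] [ 518.8 -270.4   61. ] [ 520.4 -253.7   61. ]
hoop [ 559.5 -239.    61. ] [ 555.8 -272.7   61. ] [ 557.6 -255.9   61. ]
[ 441.1 -204.7    4. ] [ 432.  -293.8    4. ] [ 576.6 -219.2    4. ] [ 566.6 -308.9    4. ]
```

```bash
cat >> h.py <<'E'
def plan(T,yaw):
    "T target TCP; yaw deg = direction of jaw axis (mod 180) in world"
    o=_b.get_obs();R=Ro.from_euler('xyz',o['tcp_rot']).as_matrix();p=o['tool_pos']
    print('t',round(o['time'],2),'p',np.round(p,1),'f',np.round(o['contact_force'],1),'grip',round(o['grip_width'],1),'q6',np.round(o['joint_positions'][5],2));print(np.round(R,3))
    j=np.degrees(np.arctan2(R[1,1],R[0,1]))
    e=(yaw-j+90)%180-90; turn=np.radians(-e) # tool x is down: + turn = -yaw
    print('jaw',round(j,1),'turn rad',round(turn,3))
    d=np.array(T)-p
    print('shift cm now',np.round(R.T@d/10,2)); R2=R@Ro.from_euler('x',turn).as_matrix()
    print('shift cm after turn',np.round(R2.T@d/10,2))
Hc=np.array([529.6,51.4]);hy=np.radians(-12.5)
def hw(x,y):
    return Hc+np.array([np.cos(hy)*x-np.sin(hy)*y,np.sin(hy)*x+np.cos(hy)*y])
E
python3 - <<'E'
from h import *
print(hw(2,53),hw(-30,53))
plan([*hw(-30,53),120],77.5)
d=np.load('top0.npy')
for u,v in((387,95),(360,140),(408,90),(240,120),(72,158),(420,110)):print(u,v,np.round(w('top',u,v,d[v,u])))
E
```

```text
[543.02389155 102.71080915] [511.78241933 109.6368768 ]
t 0.5 p [143.9 504.9 226.7] f [-0.  -1.7  0.8] grip 91.6 q6 -0.15
[[ 0.     0.274  0.962]
 [ 0.     0.962 -0.274]
 [-1.     0.     0.   ]]
jaw 74.1 turn rad -0.06
shift cm now [ 10.67 -27.92  46.21]
shift cm after turn [ 10.67 -30.63  44.47]
387 95 [ 689. -302.  204.]
360 140 [ 625. -274.   85.]
408 90 [ 699. -348.  203.]
240 120 [689.  15.  63.]
72 158 [592. 405. 112.]
420 110 [ 654. -370.  203.]
```

```bash
python3 -m handwheel '[[[0,0,0,-0.06],[0,-2.04,2.965,0],[0,-2.04,2.965,0],[0,-2.04,2.965,0],[0,-2.04,2.965,0],[0,-2.04,2.965,0],[0,-2.04,2.965,0],[0,-2.04,2.965,0]]]' 0 && python3 -m handwheel '[[[0,-2.04,2.965,0],[0,-2.04,2.965,0],[0,-2.04,2.965,0],[0,-2.04,2.965,0],[0,-2.04,2.965,0],[0,-2.04,2.965,0],[0,-2.04,2.965,0],[0,-2.04,2.965,0]]]'
python3 - <<'E'
from h import *
plan([*hw(-30,53),62],77.5)
E
```

```text
time: 1.17
tool_pos: [316.6, 319.3, 226.9]
tcp_rot: [0.971, 1.57, 0.754]
contact_force: [-0.3, 1.2, 0.2]
grip_width: 43.0
time: 1.83
tool_pos: [513.1, 108.4, 226.9]
tcp_rot: [0.691, 1.57, 0.473]
contact_force: [0.2, 0.0, 0.5]
grip_width: 0.5
t 1.83 p [513.1 108.4 226.9] f [0.2 0.  0.5] grip 0.5 q6 -1.29
[[ 0.     0.216  0.976]
 [ 0.     0.976 -0.216]
 [-1.     0.     0.   ]]
jaw 77.5 turn rad 0.0
shift cm now [16.49  0.09 -0.16]
shift cm after turn [16.49  0.09 -0.16]
```

```bash
python3 -m handwheel '[[[3.5,0,-0.1,0],[3.5,0,0,0],[3.5,0,0,0],[3,0,0,0],[2,0,0,0],[1,0,0,0],[0,0,0,0],[0,0,0,0]]]'
python3 - <<'E'
from h import *
im,d=bot.capture('scene');save(im[130:300,170:370],'s1.png',3.5)
plan([*hw(-30,53),36],77.5)
E
```

```text
time: 2.5
tool_pos: [511.6, 110.3, 62.2]
tcp_rot: [0.426, 1.57, 0.208]
contact_force: [-0.0, 0.1, 0.5]
grip_width: 0.1
t 2.55 p [512.1 110.4  62.9] f [ 0.1 -0.6  0.5] grip 0.2 q6 -1.29
[[ 0.002  0.216  0.976]
 [ 0.     0.976 -0.216]
 [-1.     0.001  0.002]]
jaw 77.5 turn rad 0.001
shift cm now [ 2.69 -0.08 -0.02]
shift cm after turn [ 2.69 -0.08 -0.02]
```

View pics/s1.png

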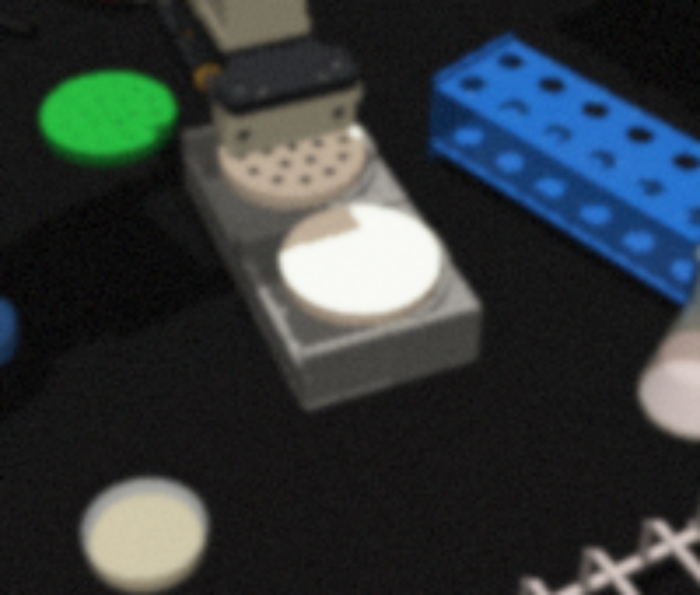

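```bash
python3 - <<'E'
from h import *
np.set_printoptions(precision=1,suppress=True)
for P in([512,110.4,62],[*hw(-41,53),54],[*hw(2,53),54]):
    u,v,_=proj('scene',P);print(P,u,v,'crop',(u-170)*3.5,(v-130)*3.5)
im,d=bot.capture('scene')
for x,y in((290,90),(290,130),(250,135),(340,130),(220,120),(230,150),(290,180)):
    u,v=170+x/3.5,130+y/3.5;print(x,y,w('scene',u,v,d[int(v),int(u)]))
E
```

```text
[512, 110.4, 62] 238.49252271798827 170.54665103920271 crop 239.72382951295893 141.9132786372095
[np.float64(501.0431632468022), np.float64(112.01771254881868), 54] 233.7998314165624 174.94913974726964 crop 223.2994099579684 157.32198911544373
[np.float64(543.0238915529593), np.float64(102.71080914948027), 54] 252.839846980628 170.28188281413713 crop 289.93946443219806 140.98658984947997
290 90 [487.7  17.2 167.3]
290 130 [492.7  25.3 134. ]
250 135 [469.7  28.5 138.7]
340 130 [576.6  97.4  51.2]
220 120 [505.6 121.6  74.2]
230 150 [458.5  30.8 132.2]
290 180 [523.6  73.4  52.2]
```

```bash
python3 -m handwheel '[[[0.4,0,0,0],[0.4,0,0,0],[0.3,0,0,0],[0.3,0,0,0],[0.2,0,0,0],[0,0,0,0]]]' && python3 -m handwheel '[[[0.2,0,0,0],[0.2,0,0,0],[0.2,0,0,0],[0.2,0,0,0],[0.2,0,0,0],[0,0,0,0]]]'
```

```text
time: 3.1
tool_pos: [510.8, 110.2, 45.2]
tcp_rot: [-2.954, 1.57, 3.112]
contact_force: [0.2, -0.4, -0.1]
grip_width: 0.8
time: 3.6
tool_pos: [510.9, 110.3, 35.5]
tcp_rot: [3.116, 1.57, 2.898]
contact_force: [-0.7, 0.7, 0.7]
grip_width: 0.8
```

```bash
python3 - <<'E'
from h import *
im,d=bot.capture('scene');save(im[130:300,170:370],'s2.png',3.5)
E
```

```text
(no output)
```

View pics/s2.png

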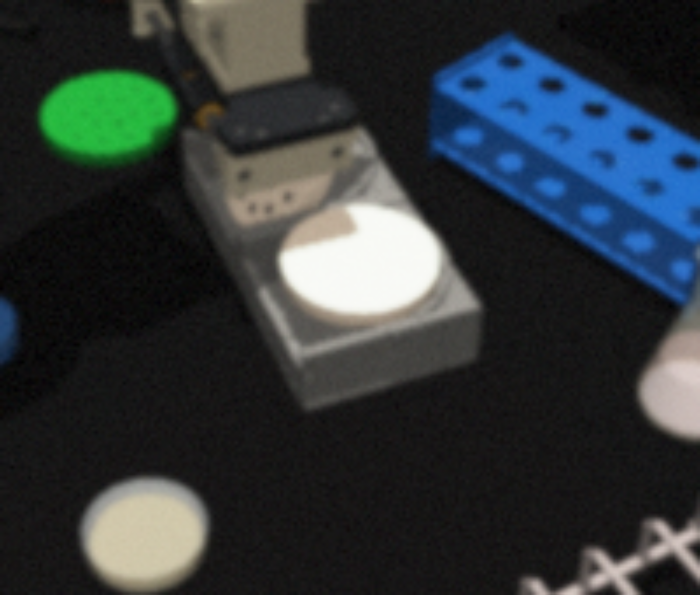

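```bash
python3 -m handwheel '[[[-0.5,0,0,0],[-1.5,0,0,0],[-3,0,0,0],[-3,0,0,0],[-3,0,0,0],[-3,0,0,0],[-2.5,0,0,0],[0,0,0,0]]]' 0.6; python3 -m handwheel '[[[0,0,-4,0],[0,0,-4,0],[0,0,-2,0.1],[0,0,0,0.12],[0,0,0,0.12],[0,0,0,0.12],[0,0,0,0.12],[0,0,0,0.12]]]'
python3 - <<'E'
from h import *
np.set_printoptions(precision=1,suppress=True)
im,d=bot.capture('scene');save(im[130:300,170:370],'s3.png',3.5)
im,d=bot.capture('top');save(im[140:230,170:285],'t3.png',6.5);np.save('top3.npy',d)
plan([*hw(0,53),120],-12.5)
vv,uu=np.mgrid[150:215,175:285]
P=np.array([w('top',u,v,d[v,u]) for u,v in zip(uu.ravel(),vv.ravel())])
Q=(P[:,:2]-Hc)@np.array([[np.cos(hy),-np.sin(hy)],[np.sin(hy),np.cos(hy)]])
s=(abs(Q[:,1]-53)<44)&(abs(Q[:,0])<60)
for x in range(-50,55,5):
    k=s&(abs(Q[:,0]-x)<2.5)&(abs(Q[:,1]-53)<20)
    if k.any():print(x,np.percentile(P[k,2],[10,50,90]),k.sum())
k=s&(P[:,2]>56);print(np.c_[Q[k],P[k,2]].mean(0),P[k,2].max(),Q[k].min(0),Q[k].max(0))
E
```

```text
time: 4.32
tool_pos: [513.7, 110.5, 206.6]
tcp_rot: [0.287, 1.56, 0.069]
contact_force: [0.4, 0.1, 2.2]
grip_width: 49.5
time: 4.98
tool_pos: [413.2, 131.8, 200.6]
tcp_rot: [-3.066, 1.571, 2.294]
contact_force: [0.9, -0.1, -0.2]
grip_width: 54.9
t 5.08 p [413.3 131.8 200.6] f [-0.1 -0.3  0.2] grip 55.1 q6 -0.52
[[-0.   0.8  0.6]
 [ 0.   0.6 -0.8]
 [-1.  -0.  -0. ]]
jaw 37.3 turn rad 0.87
shift cm now [ 8.1  8.4 10. ]
shift cm after turn [ 8.1 13.1  0. ]
-50 [28.3 29.8 32.1] 29
-45 [ 3.6  6.3 27. ] 20
-40 [4.  6.3 8.3] 31
-35 [ 6.5 16.8 21.3] 37
-30 [20.8 24.6 27.8] 32
-25 [26.6 29.9 34.2] 36
-20 [34.2 36.6 39.1] 34
-15 [38.7 42.4 45.2] 37
-10 [45.8 48.6 51.5] 36
-5 [49.7 54.5 57.7] 38
0 [56.7 60.8 63.8] 38
5 [64.  67.1 70.1] 38
10 [69.9 72.8 76.6] 39
15 [75.7 78.3 80.4] 37
20 [74.7 79.2 81.4] 28
25 [72.9 75.8 78.4] 19
30 [40.1 41.6 44.6] 10
35 [40.6 42.  44.1] 33
40 [40.3 42.3 44.5] 27
45 [39.3 41.6 45.3] 34
50 [42.1 46.  48.1] 31
[ 8.6 51.3 68.8] 84.12957737725128 [-5.5  9.7] [25.9 94.4]
```

View pics/t3.png

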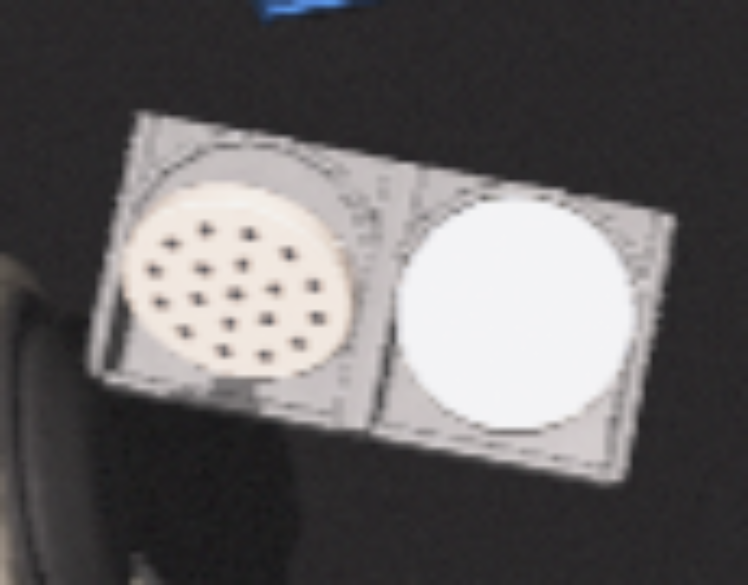

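View pics/s3.png

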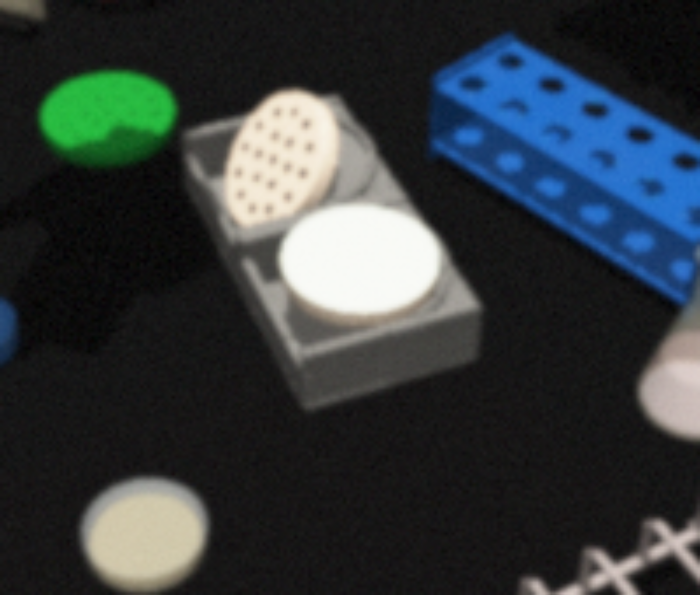

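```bash
python3 -m handwheel '[[[0,0,0,0.1243],[0,0,0,0.1243],[0,0,0,0.1243],[0,0,0,0.1243],[0,0,0,0.1243],[0,0,0,0.1243],[0,0,0,0.1243],[0,0,0,0]]]' 0.9; python3 -m handwheel '[[[0,3,0,0],[0,3,0,0],[0,3,0,0],[0,3.4,0,0],[2,0,0,0],[2,0,0,0],[0,0,0,0]]]'
python3 - <<'E'
from h import *
plan([*hw(-7,53),64],-12.5)
E
```

```text
time: 5.75
tool_pos: [413.4, 131.8, 200.6]
tcp_rot: [-1.297, 1.571, -3.085]
contact_force: [-0.8, 0.8, -0.4]
grip_width: 82.9
time: 6.33
tool_pos: [532.5, 104.7, 156.7]
tcp_rot: [-1.31, 1.563, -3.092]
contact_force: [-0.3, 0.3, -1.1]
grip_width: 82.3
t 6.33 p [532.5 104.7 156.7] f [-0.3  0.3 -1.1] grip 82.3 q6 0.26
[[-0.008  0.978 -0.21 ]
 [-0.    -0.21  -0.978]
 [-1.    -0.007  0.002]]
jaw -12.1 turn rad 0.007
shift cm now [ 9.27  0.23 -0.05]
shift cm after turn [ 9.27  0.23 -0.05]
```

```bash
python3 -m handwheel '[[[2,0.1,0,0],[2,0,0,0],[2,0,0,0],[1.5,0,0,0],[1,0,0,0],[0.8,0,0,0],[0,0,0,0]]]'
python3 - <<'E'
from h import *
plan([*hw(-7,53),64],-12.5)
im,d=bot.capture('scene');save(im[130:300,170:370],'s4.png',3.5)
E
```

```text
time: 6.92
tool_pos: [535.0, 105.0, 67.0]
tcp_rot: [-1.351, 1.569, -3.137]
contact_force: [-0.3, 0.9, -0.3]
grip_width: 82.3
t 6.92 p [535. 105.  67.] f [-0.3  0.9 -0.3] grip 82.3 q6 0.27
[[-0.002  0.977 -0.213]
 [-0.    -0.213 -0.977]
 [-1.    -0.002  0.   ]]
jaw -12.3 turn rad 0.003
shift cm now [ 0.3  -0.07  0.05]
shift cm after turn [ 0.3  -0.07  0.05]
```

View pics/s4.png

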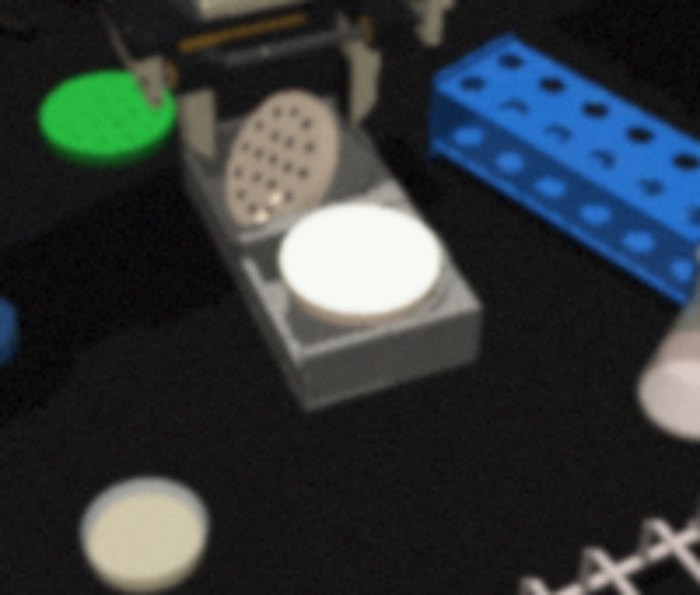

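```bash
python3 -m handwheel '[[[0.2,-0.1,0,0],[0,0,0,0],[0,0,0,0],[0,0,0,0],[0,0,0,0],[0,0,0,0],[0,0,0,0],[0,0,0,0]]]' 0.35;  python3 - <<'E'
from h import *
im,d=bot.capture('scene');save(im[130:300,170:370],'s5.png',3.5)
E
python3 -m handwheel '[[[0,0,0,0],[0,0,0,0],[0,0,0,0],[0,0,0,0],[0,0,0,0],[0,0,0,0],[0,0,0,0],[0,0,0,0]]]' 0;  python3 - <<'E'
from h import *
im,d=bot.capture('scene');save(im[130:300,170:370],'s6.png',3.5)
E
```

```text
time: 7.63
tool_pos: [534.5, 105.1, 65.7]
tcp_rot: [-2.251, 1.571, 2.244]
contact_force: [0.8, -0.5, 0.4]
grip_width: 35.1
time: 8.35
tool_pos: [533.6, 105.4, 66.0]
tcp_rot: [-1.575, 1.569, 2.92]
contact_force: [-3.0, 1.4, 5.9]
grip_width: 19.3
```

View pics/s6.png

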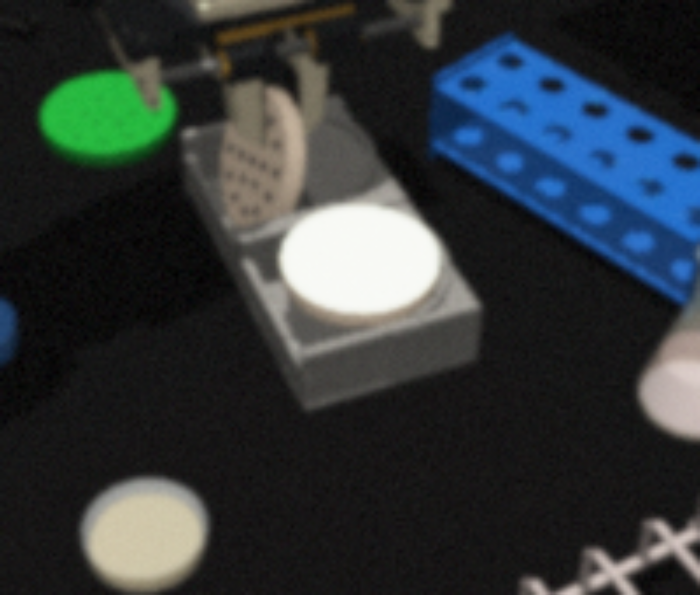

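```bash
python3 -m handwheel '[[[0,0,0,0],[0,0,0,0],[0,0,0,0],[0,0,0,0]]]' 0; python3 -m handwheel '[[[-0.3,0,0,0],[-0.3,0,0,0],[-0.4,0,0,0],[0,0,0,0],[0,0,0,0]]]';  python3 - <<'E'
from h import *
im,d=bot.capture('scene');save(im[130:300,170:370],'s7.png',3.5)
E
```

```text
time: 8.73
tool_pos: [533.6, 105.4, 66.0]
tcp_rot: [-1.581, 1.569, 2.914]
contact_force: [-3.8, 0.4, 6.1]
grip_width: 19.2
time: 9.15
tool_pos: [535.0, 105.0, 75.8]
tcp_rot: [1.755, 1.57, -0.033]
contact_force: [-1.1, 0.3, -2.3]
grip_width: 12.1
```

View pics/s7.png

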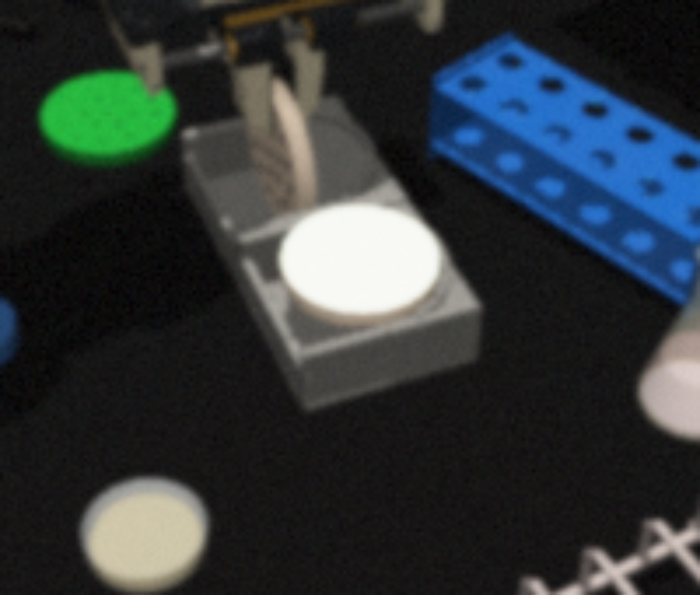

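```bash
python3 -m handwheel '[[[-1,0,0,0],[-2,0,0,0],[-2,0,0,0],[-2,0,0,0],[-2,0,0,0],[-2,0,0,0],[-1,0,0,0],[0,0,0,0]]]';  python3 - <<'E'
from h import *
np.set_printoptions(precision=1,suppress=True)
im,d=bot.capture('scene');save(im[90:260,150:350],'s8.png',3.5);np.save('s8.npy',d)
rk=np.radians(-5.9);c=np.array([503.5,-256.5])
T=c+35*np.array([-np.cos(rk),-np.sin(rk)]);print('front slot',T,'mid',c)
plan([*T,190],-5.9)
E
```

```text
time: 9.87
tool_pos: [535.9, 105.2, 198.4]
tcp_rot: [1.848, 1.566, 0.06]
contact_force: [0.5, 0.0, -1.3]
grip_width: 11.6
front slot [ 468.7 -252.9] mid [ 503.5 -256.5]
t 9.92 p [535.1 105.1 196.6] f [-0.5  0.  -1.4] grip 11.6 q6 0.27
[[ 0.   1.  -0.2]
 [ 0.  -0.2 -1. ]
 [-1.   0.  -0. ]]
jaw -12.4 turn rad -0.114
shift cm now [ 0.6  1.2 36.4]
shift cm after turn [ 0.6 -2.9 36.3]
```

View pics/s8.png

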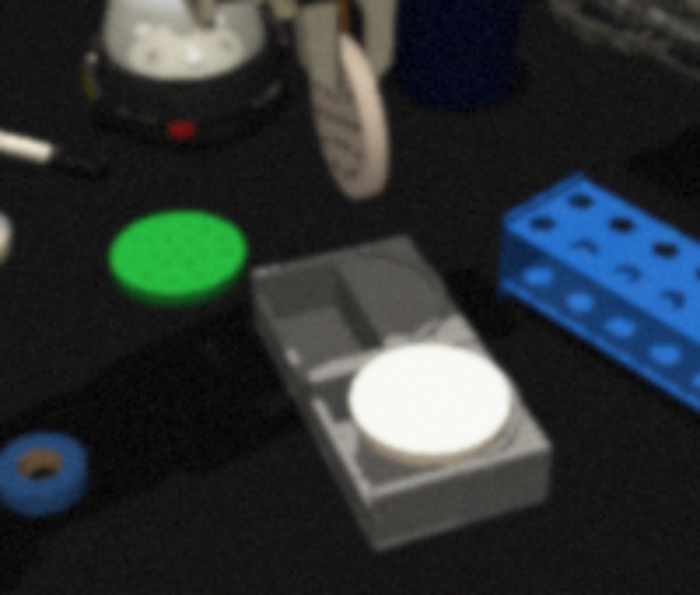

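```bash
python3 - <<'E'
from h import *
np.set_printoptions(precision=1,suppress=True)
d=np.load('s8.npy')
vv,uu=np.mgrid[95:160,225:275]
P=np.array([w('scene',u,v,d[v,u]) for u,v in zip(uu.ravel(),vv.ravel())])
Q=(P[:,:2]-np.array([535.2,105.1]))@np.array([[np.cos(hy),-np.sin(hy)],[np.sin(hy),np.cos(hy)]])
k=(abs(Q[:,0])<14)&(abs(Q[:,1])<60)&(P[:,2]>100)&(P[:,2]<235)
A=np.c_[Q[k],P[k,2]]
print(k.sum(),A.min(0),A.max(0))
for z in range(125,235,8):
    a=A[abs(A[:,2]-z)<4]
    if len(a):print(z,len(a),'x',a[:,0].min(),a[:,0].max(),'y',a[:,1].min(),a[:,1].max())
E
```

```text
769 [-13.9 -49.6 131.8] [ 13.8  38.5 234.4]
133 12 x -6.886441792334962 -4.453757486703909 y -25.726328158656134 9.110952934751655
141 31 x -6.8913217334358094 3.1438570639116983 y -33.36102064654198 22.143545337791114
149 51 x -6.731006614032742 4.689520563152916 y -40.85819460204558 32.99216521159703
157 60 x -6.645735442130811 6.083691851675803 y -44.90788909072355 34.09543686233365
165 68 x -6.749624936945142 4.667255396891768 y -49.30199166094661 38.503794431824275
173 74 x -6.6630498530873075 6.150566176125203 y -49.36586045248949 37.40418747682032
181 69 x -6.542173456108201 5.166169567651205 y -49.197373284038825 35.35655106935586
189 58 x -6.564442490062975 5.651039916486495 y -49.64752060323724 10.737343811263333
197 57 x -10.728246412239349 6.009822981690814 y -45.47179422214092 -9.113348131109387
205 72 x -13.917267234342578 13.836358943181914 y -41.05426372863468 -9.121895535843604
213 81 x -13.932565068853982 13.600893986513068 y -35.47144623582757 -8.576544555960664
221 84 x -13.933396134663521 13.04975779737291 y -23.209860317128967 11.170861305283294
229 42 x -13.614390126831196 13.828669304261151 y -14.843992160559885 9.483663644926455
```

```bash
python3 -m handwheel '[[[0,0,0,-0.057],[0,0,0,-0.057],[0,-0.1,1,0],[0,-0.2,2,0],[0,-0.2,3,0],[0,-0.3,3,0],[0,-0.3,3,0],[0,-0.3,3,0]]]' && python3 -m handwheel '[[[0,-0.3,3,0],[0,-0.3,3,0],[0,-0.3,3,0],[0,-0.3,3,0],[0,-0.2,3,0],[0,-0.2,3,0],[0,-0.2,2,0],[0,0,0.8,0]]]'; python3 -m handwheel '[[[0,0,0,0],[0,0,0,0]]]'
python3 - <<'E'
from h import *
plan([469.2,-247.9,86],-5.9)
im,d=bot.capture('scene');save(im[180:370,230:450],'s9.png',3)
im,d=bot.capture('top');save(im[140:240,300:400],'t9.png',6)
E
```

```text
time: 10.58
tool_pos: [503.9, -44.3, 194.5]
tcp_rot: [-1.608, 1.569, 3.0]
contact_force: [0.6, -0.2, -1.7]
grip_width: 12.0
time: 11.25
tool_pos: [464.2, -250.6, 194.5]
tcp_rot: [-1.586, 1.569, 3.019]
contact_force: [0.6, -0.4, -2.0]
grip_width: 11.6
time: 11.42
tool_pos: [465.4, -247.3, 194.9]
tcp_rot: [-2.381, 1.569, 2.226]
contact_force: [-0.0, 0.8, -1.6]
grip_width: 11.9
t 11.42 p [ 465.4 -247.3  194.9] f [-0.   0.8 -1.6] grip 11.9 q6 -0.53
[[-0.001  0.995 -0.105]
 [ 0.002 -0.105 -0.995]
 [-1.    -0.001 -0.001]]
jaw -6.0 turn rad -0.002
shift cm now [10.89  0.4   0.04]
shift cm after turn [10.89  0.4   0.04]
```

View pics/s9.png

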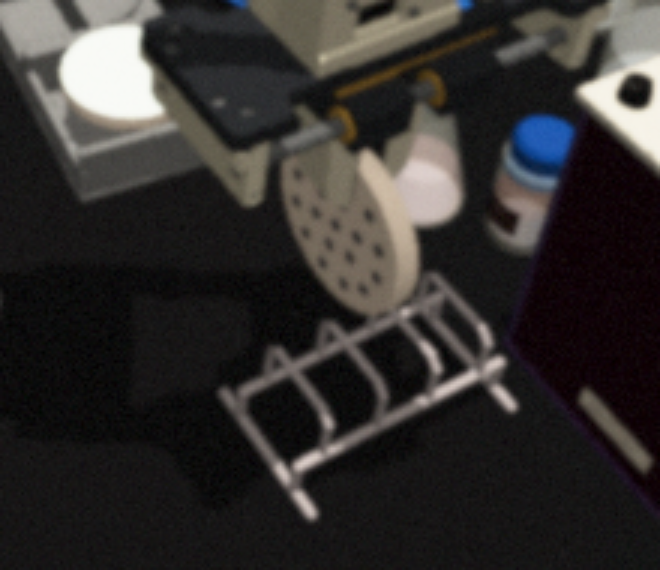

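View pics/t9.png

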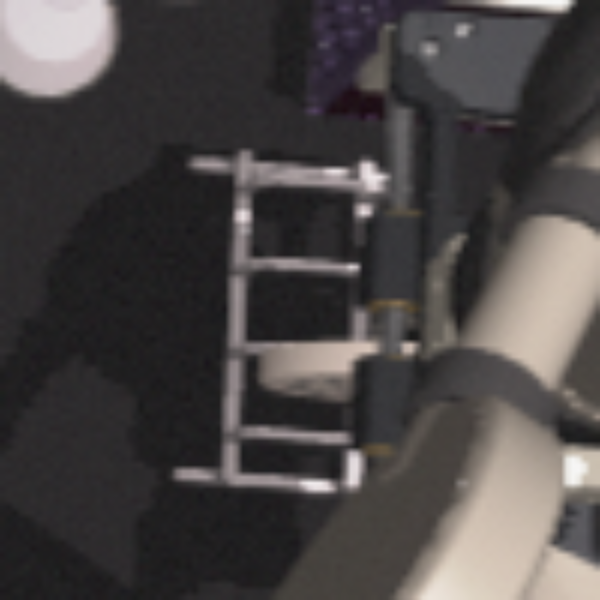

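```bash
python3 -m handwheel '[[[1,0.2,0,0],[2,0.2,0,0],[2,0,0,0],[1,0,0,0],[0.5,0,0,0],[0,0,0,0],[0,0,0,0]]]'
python3 - <<'E'
from h import *
plan([469.2,-247.9,86],-5.9)
im,d=bot.capture('scene');save(im[180:370,230:450],'s10.png',3)
im,d=bot.capture('top');save(im[140:240,300:400],'t10.png',6)
E
```

```text
time: 12.1
tool_pos: [470.3, -248.0, 131.1]
tcp_rot: [1.243, 1.57, -0.431]
contact_force: [0.0, 0.5, -1.5]
grip_width: 11.7
t 12.1 p [ 470.3 -248.   131.1] f [ 0.   0.5 -1.5] grip 11.7 q6 -0.53
[[ 0.001  0.995 -0.102]
 [-0.    -0.102 -0.995]
 [-1.     0.001  0.   ]]
jaw -5.9 turn rad 0.0
shift cm now [ 4.51 -0.11  0.  ]
shift cm after turn [ 4.51 -0.11  0.  ]
```

View pics/s10.png

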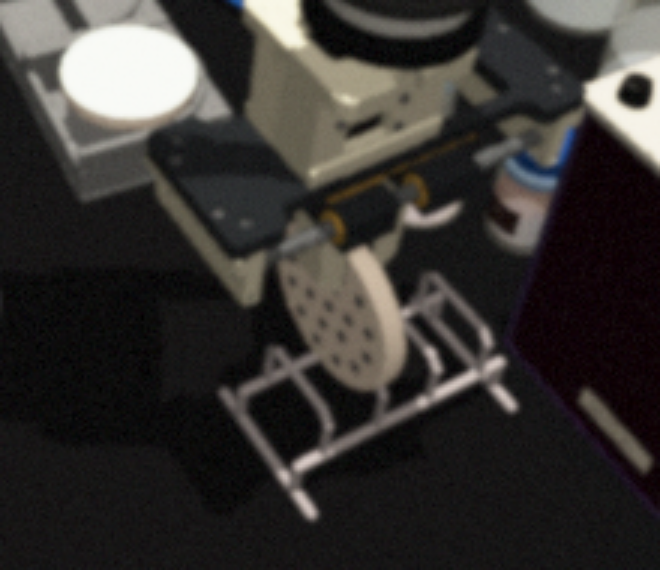

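View pics/t10.png

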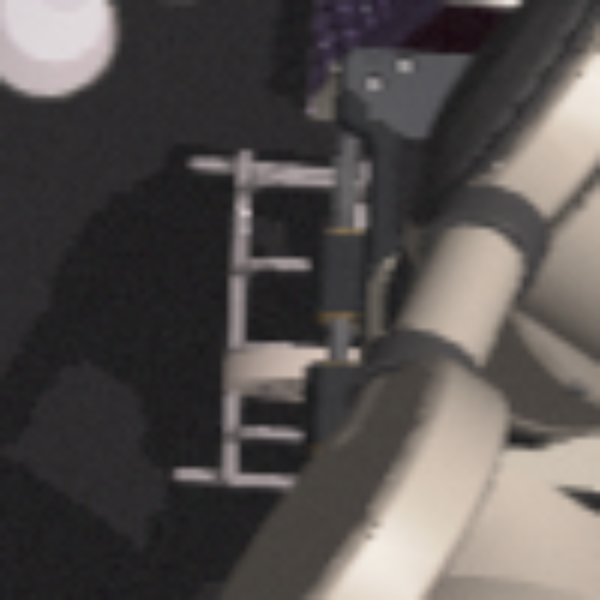

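```bash
python3 - <<'E'
from h import *
np.set_printoptions(precision=1,suppress=True)
a=np.radians(-5.9);ex=np.array([np.cos(a),np.sin(a),0]);ey=np.array([-np.sin(a),np.cos(a),0])
C=np.array([469.6,-253,110])
for dx in(-6,6):
  for dy,dz in((45,0),(39,22),(39,-22)):
    u,v,_=proj('top',C+dx*ex+dy*ey+np.array([0,0,dz]));print(dx,dy,dz,(u-300)*6,(v-140)*6)
im,d=bot.capture('scene')
vv,uu=np.mgrid[255:315,320:370]
P=np.array([w('scene',u,v,d[v,u]) for u,v in zip(uu.ravel(),vv.ravel())])
D=P-C;A=np.c_[D@ex,D@ey,P[:,2]]
k=(abs(A[:,0])<20)&(A[:,2]>55)&(A[:,2]<120)
for z in range(58,120,8):
    b=A[k&(abs(A[:,2]-z)<4)]
    if len(b):print(z,len(b),np.percentile(b[:,0],[3,50,97]),b[:,1].min(),b[:,1].max())
# hoop tops in scene depth
vv,uu=np.mgrid[280:350,300:400]
P=np.array([w('scene',u,v,d[v,u]) for u,v in zip(uu.ravel(),vv.ravel())])
D=P-C;A=np.c_[D@ex,D@ey,P[:,2]]
k=(A[:,2]>45)&(A[:,2]<64)&(abs(A[:,1])<28)
print(np.histogram(A[k,0],bins=np.arange(-40,80,4)))
E
```

```text
-6 45 0 229.67089673213957 384.5437763493819
-6 39 22 258.8916088918295 380.1263696769653
-6 39 -22 232.4620634387743 391.0639057244585
6 45 0 231.17684666195407 353.4418893606372
6 39 22 260.383404916984 348.20182214387773
6 39 -22 233.92499834389855 360.7370194587024
58 58 [-19.9 -18.6  15.4] -26.0252191355152 21.52735272452016
66 26 [-6.7 -5.7 -4.7] -17.63283253029689 18.80609547624979
74 76 [-6.6 -5.8 -5.1] -28.945070048103105 28.785408574687153
82 106 [-6.9 -6.  -4.9] -35.67180451595203 35.38958457943207
90 129 [-6.8 -5.9 -4.8] -40.8954028261977 40.224130063850225
98 139 [-7.  -5.9 -1.9] -43.12635081331784 43.71728129410631
106 145 [-6.8 -5.9  1.6] -44.23441190292243 37.68355129295681
114 137 [-6.9 -5.9  2.4] -44.45714693026792 33.58102308668568
(array([ 0,  0,  0,  0, 40, 79,  0,  0,  1,  0,  0,  0,  0, 12,  4,  0,  0,
        0,  0,  0,  0,  0, 56,  7,  0,  0,  0,  0,  0]), array([-40, -36, -32, -28, -24, -20, -16, -12,  -8,  -4,   0,   4,   8,
        12,  16,  20,  24,  28,  32,  36,  40,  44,  48,  52,  56,  60,
        64,  68,  72,  76]))
```

```bash
python3 -m handwheel '[[[0,-0.2,0,0],[1,0,0,0],[1,0,0,0],[1,0,0,0],[0.7,0,0,0],[0.4,0,0,0],[0,0,0,0],[0,0,0,0]]]';python3 -m handwheel '[[[0.2,0,0,0],[0.1,0,0,0],[0,0,0,0]]]'
python3 - <<'E'
from h import *
plan([469.2,-247.9,86],-5.9)
im,d=bot.capture('scene');save(im[180:370,230:450],'s11.png',3)
E
```

```text
time: 12.92
tool_pos: [467.9, -247.9, 89.4]
tcp_rot: [-2.34, 1.57, 2.27]
contact_force: [0.4, 0.1, -1.1]
grip_width: 11.7
time: 13.17
tool_pos: [468.4, -248.6, 87.4]
tcp_rot: [0.87, 1.568, -0.803]
contact_force: [-0.6, -2.2, 0.4]
grip_width: 11.7
t 13.17 p [ 468.4 -248.6   87.4] f [-0.6 -2.2  0.4] grip 11.7 q6 -0.53
[[ 0.002  0.995 -0.103]
 [-0.002 -0.103 -0.995]
 [-1.     0.002  0.001]]
jaw -5.9 turn rad 0.0
shift cm now [ 0.14  0.07 -0.07]
shift cm after turn [ 0.14  0.07 -0.07]
```

View pics/s11.png

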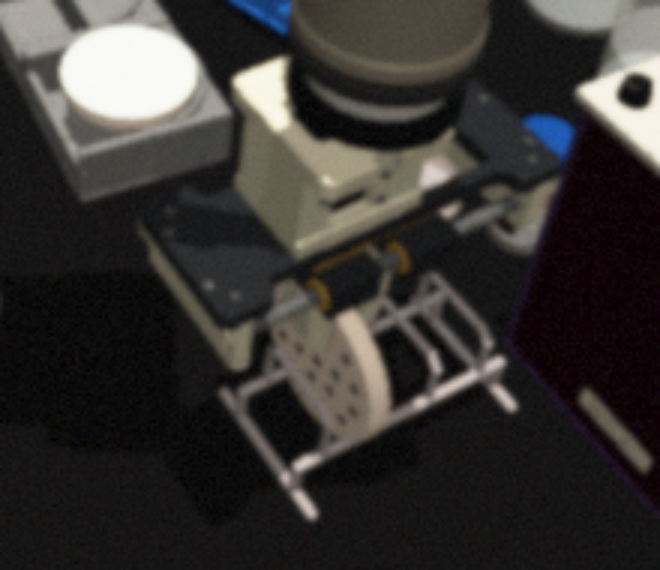

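```bash
python3 -m handwheel '[[[0.1,0,0,0],[0,0,0,0],[0,0,0,0]]]';python3 -m handwheel '[[[0,0,0,0],[0,0,0,0],[0,0,0,0],[0,0,0,0],[0,0,0,0],[0,0,0,0]]]' 0.35
python3 - <<'E'
from h import *
im,d=bot.capture('scene');save(im[180:370,230:450],'s12.png',3)
E
```

```text
time: 13.47
tool_pos: [468.6, -248.8, 87.1]
tcp_rot: [0.895, 1.568, -0.778]
contact_force: [-2.3, -1.6, 9.3]
grip_width: 11.6
time: 13.97
tool_pos: [467.8, -247.7, 85.5]
tcp_rot: [-2.412, 1.57, 2.197]
contact_force: [-0.1, -0.1, -0.2]
grip_width: 32.0
```

View pics/s12.png

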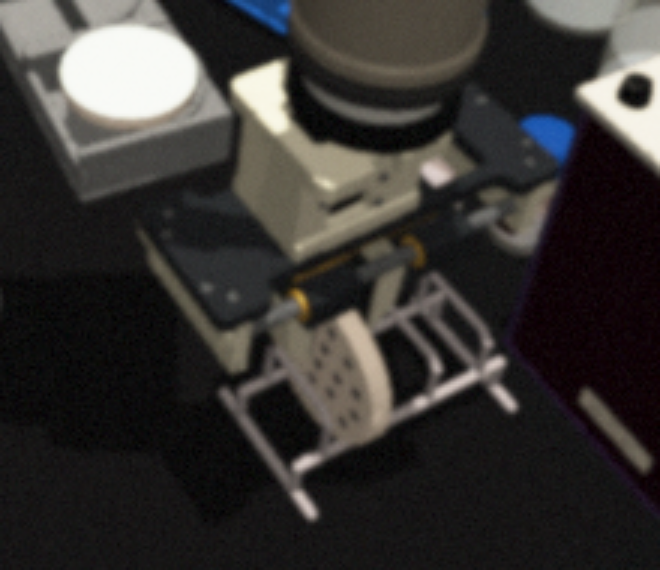

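```bash
python3 -m handwheel '[[[0,0,0,0],[0,0,0,0],[0,0,0,0],[0,0,0,0],[0,0,0,0],[0,0,0,0]]]' 0.75; python3 -m handwheel '[[[-0.5,0,0,0],[-1,0,0,0],[-2,0,0,0],[-3,0,0,0],[-3,0,0,0],[-3,0,0,0],[-2,0,0,0],[0,0,0,0]]]';python3 -m handwheel '[[[0,-2,-2,0],[0,-2,-2,0],[0,-2,-3,0],[0,0,-3,0],[0,0,-3,0],[0,0,-3,0],[0,0,0,0],[0,0,0,0]]]'
python3 - <<'E'
from h import *
plan([469.2,-247.9,86],-5.9)
im,d=bot.capture('scene');save(im[180:370,230:450],'s13.png',3);save(im,'sfull.png')
im,d=bot.capture('top');save(im[140:240,300:400],'t13.png',6)
E
```

```text
time: 14.52
tool_pos: [467.9, -247.9, 85.7]
tcp_rot: [2.66, 1.571, 0.986]
contact_force: [0.3, 0.1, 0.2]
grip_width: 66.7
time: 15.18
tool_pos: [469.7, -249.1, 236.6]
tcp_rot: [1.055, 1.561, -0.619]
contact_force: [1.1, 0.1, 0.4]
grip_width: 69.0
time: 15.85
tool_pos: [424.6, -81.4, 231.0]
tcp_rot: [1.118, 1.57, -0.553]
contact_force: [-0.6, 0.0, -0.2]
grip_width: 68.9
t 15.85 p [424.6 -81.4 231. ] f [-0.6  0.  -0.2] grip 68.9 q6 -0.27
[[ 0.     0.995 -0.1  ]
 [-0.    -0.1   -0.995]
 [-1.     0.     0.   ]]
jaw -5.7 turn rad 0.003
shift cm now [14.51  6.1  16.11]
shift cm after turn [14.51  6.15 16.1 ]
```

View pics/s13.png

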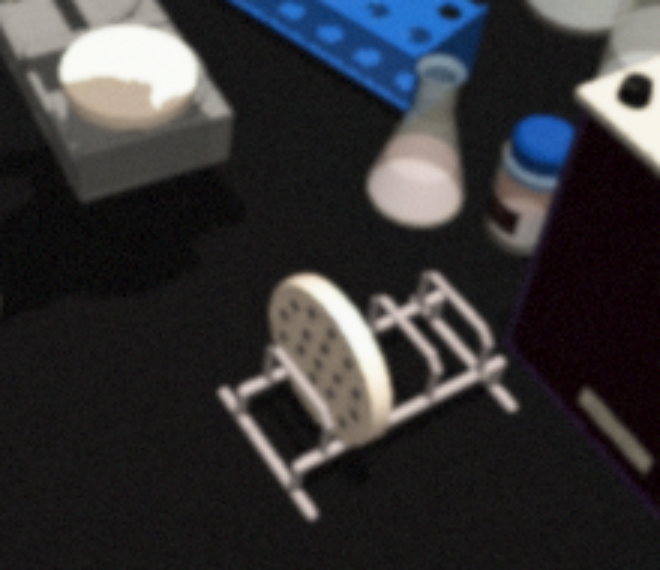

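View pics/t13.png

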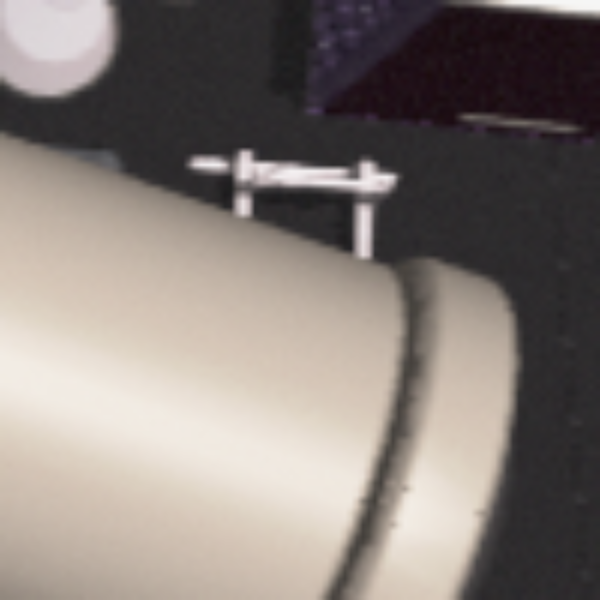

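View pics/sfull.png

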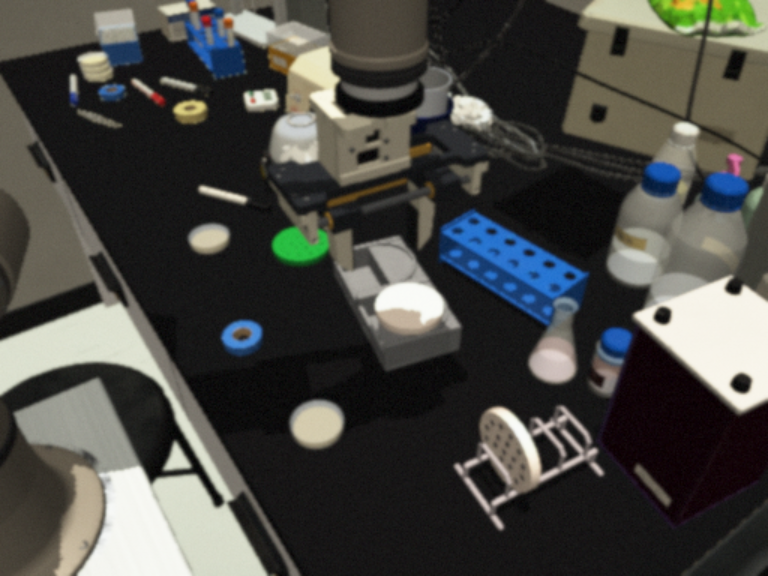

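```bash
python3 -m handwheel '[[[0,0,0,0],[0,0,0,0],[0,0,0,0],[0,0,0,0],[0,0,0,0],[0,0,0,0]]]'; python3 - <<'E'
from h import *
im,d=bot.capture('scene');save(im[180:370,230:450],'s14.png',3)
a=cv2.imread('pics/s13.png').astype(int);b=cv2.imread('pics/s14.png').astype(int);print(abs(a-b)[250:].mean())
print(bot.close_job())
E
```

```text
time: 16.45
tool_pos: [424.6, -82.8, 230.6]
tcp_rot: [-2.135, 1.571, 2.474]
contact_force: [0.2, 0.6, 0.1]
grip_width: 69.0
2.143042929292929
the job is handed in; nothing more can be done
None
```

The holed plate is standing on edge in the front slot of the wire rack (the slot nearest the robot), leaning slightly on a hoop. I handed the job in at about 16.5 s of the 43 s allowed.

- **Tip:** I pressed the front edge down about 18.5 mm. The plate stayed leaning at about 50°, with its back rim roughly 39 mm above the shelf.
- **Grip:** the first squeeze stopped at an opening of 19 mm with the plate not fully upright. Raising the tool 10 mm while gripping turned it upright, and the opening closed to 12 mm.
- **Placing:** I lowered the plate onto the rails, where contact reached about 9 N, then opened the fingers and backed away.

**Last checks:**
- The scene camera showed the plate between the first two hoops.
- The plain plate was still lying in its pocket, and the green look-alike appeared undisturbed.
- The arm was clear, with near-zero force on the tool.
- Two pictures about 0.6 s apart showed only a small difference in the rack area (mean 2.1 of 255). I took that as camera noise.
- The top camera could not confirm the final pose because the arm blocked its view, so that rests on the scene camera alone.

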